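# Push the stuck plug out of the liner tube

### The arm

A 7-joint arm with a two-finger parallel gripper is mounted at the origin on a cart in front of the work surface, level with it; the furniture and walls round the work are solid. World frame = base frame: x ahead of the robot, y to its left, z up, the work surface at z = 0. Lengths are in m, angles in rad, forces in N, time in s.
With the tool pointing down it reaches from about 0.425 to 1.025 m from the base axis. Payload 3.6 kg.
Tool frame: the origin (TCP) lies on the centre line of the jaws, within the pads' length; the fingertips stand 19 mm ahead of it and the grasp point (between the pads) is the TCP; z points along the fingers, y is the line along which they close (so a half turn about z gives the same grasp; the last joint's range is limited). The gripper opens to 85 mm and grips with 20 to 120 N. Pads are 22 mm wide; open, the fingers measure 114 mm over their backs; the gripper's body (76 mm by 85 mm) begins 54 mm behind the grasp point. The pads swing forward as they close: fully open they stand 13 mm farther back than shut.
Start: joints at [-1.284, 0.591, 0.048, 1.609, -0.033, 0.943, -0.034], TCP at [0.269, 0.673, 0.25] pointing down, gripper open.
Joint ranges: [-2.69, 2.69], [-0.47, 2.24], [-1.27, 1.36], [0.19, 2.51], [-1.53, 4.68], [0.08, 2.07], [-3.09, 3.09]. Speed limits (rad/s): [2.57, 2.57, 3.14, 3.14, 3.14, 3.14, 3.14].

### API

Orientations are given as a unit quaternion [w, x, y, z].
In Python, from cell import get_state, get_image, camera_model, close_job gives the robot as it stands.
- The arm moves only by the tool drive_tool, never from a script. Its argument "plan" is a list of rows, each an object of numbers: "x", "y", "z": the shift along the tool's x, y, z scaled (see below); "rx", "ry", "rz": the turn, a rotation vector about the tool's x, y, z scaled (see below). In form: [{"x": .., "y": .., "z": .., "rx": .., "ry": .., "rz": ..}, ...]. A call has 1 to 8 rows; each row shifts and turns the commanded pose from where the row before left it, along the tool's axes as they then stand; what a row does not reach is not made up. The controller multiplies each number of a shift by 0.3 m and each number of a turn by 120 degrees. A row lasts 1/10 s, in which the tool goes at most 50 mm and 8.59 degrees, less where a joint would pass 70% of its speed; a pose out of reach is approached as far as the arm can. A call with a number of a shift or a turn outside -1 to 1 is refused whole. A call with a gripper value outside its range is refused whole. "gripper" is the opening, from 0 (shut) to 1 (fully open), set as the call begins (left out, the last holds). The fingers move at their own pace and stop on an object; "force" is the grip in N (left out, the last holds). Time passes only in rows, so rows that do not move let the fingers close. It gives the time, the measured TCP pose, the force, the opening and the grip force at its end, in the units of the state.
- get_state(): the state, without advancing time (a new reading comes with each control period).
- get_image(name): name is "scene" or "top" or "wrist"; returns (picture, depth): 480x640x3 uint8, red, green, blue; 480x640 float32, m along the optical axis (not along the pixel's ray), 0 where there is no reading.
- camera_model(name): a dict with "mtx" (3x3 intrinsics, pixels), "xyz" and "rotation" of the camera in the world. Camera axes: x right, y down, z forward; pixel columns grow to the right and rows downward; lengths in m; the calibration is good to about 2 mm. A picture is of the moment at which its call begins: read the wrist's pose just before it. camera_model takes no time and is no camera call; for the wrist camera it gives the pose at the moment of the call.
- close_job(): hands the job in; it is judged then, once.
The state is a dict: "t": time; "joint_positions": joint angles; "joint_velocities": joint speeds; "tau": joint torques, N m; "tool_pos": TCP position; "ee_rot": TCP orientation; "force": force on the tool from outside, world axes, zero at the start; "torque": the same for the moment, N m; "width": finger opening in m; "finger_force": force on a finger pad.
Only numpy, scipy, OpenCV 4.12 (cv2) and the standard library are available. Lean on these libraries where they do the work, as an engineer would, in place of code of your own. Each camera call takes 0.05 s, during which the arm holds its last target. There are 200 camera calls.

### The job

A mortar plug is stuck in the clear tube of the extractor stand. Take the longer of the two knock-out pins out of its block, put it down through the hole in the tube's cap and press it until its collar sits on the cap, so that the plug drops into the dish below. Leave the pin standing in the hole, and the short pin in its block.

Things in the scene. Friction and masses are not known exactly. Their poses are not given: they have to be found in the camera images.
- stand: Extractor stand, fixed: grey base 130 x 160 x 10 mm (x, y, z), posts at y = +-68 mm up to z = 142 mm, between them a round cap (60 mm across, top at z = 140 mm) over a clear tube (inner diameter 40 mm, open mouth down at z = 81 mm); on the base below it a round dish 100 mm across, rim at z = 35 mm. Origin: centre of the underside, on the tube's axis, z up.
- access_hole (a point): Centre of the access hole in the cap of the stand, at the level of the cap's top face (140 mm above the bench). The hole is 28 mm in diameter, goes through the 10 mm cap, and leads straight down onto the plug, whose top is 21 mm below this point at the start.
- plug: Stuck part: grey mortar plug, 36 mm diameter, 30 mm high, 60 g, lower 8 mm tapered; at the start coaxial in the clear tube, held by three sprung balls at 88 mm above the bench. Pushing takes about 8 to 12 N over the first 8 mm, then little; it drops when its top has passed the balls. Origin: centre of its underside (tapered end), z up its axis. A like spare plug stands on the bench.
- rack: Grey pin block, fixed, 50 x 160 x 40 mm (x, y, z), with two upright holes 16 mm in diameter and 30 mm deep at y = +-55 mm. Origin: centre of the underside. Each hole holds a pin, either one in either hole.
- long_pin: Long knock-out pin, loose, steel and aluminium, 150 g, upright in the block. From its tip up: shank 14 mm diameter and 66 mm long, collar 40 mm diameter and 6 mm thick, round handle 20 mm diameter and 50 mm high; 122 mm in all, its top 132 mm above the bench at the start. Origin: centre of the tip's end face, z up along the pin towards the handle.
- short_pin: Short knock-out pin, the same but for a shank of 34 mm: 90 mm in all, its top 100 mm above the bench in the block. Too short for this job. Origin: centre of the tip's end face, z up along the pin.
Things that resemble listed ones, but are neither listed nor needed, are in the scene too. Leave any pink or turquoise look-alike of the long_pin alone.

How it is judged:
By the outcome, as a careful person would: the job done as asked, in the order asked, and still so for the second after the job is handed in, with the robot touching nothing.
It also fails if it takes over 43 s, if anything falls off the work surface, if the arm or the gripper's body presses on something with over 40 N, if the wrist force passes 120 N, or if a joint passes its speed limit or range.

## Working session

There is one attempt and no reset: what is moved stays moved. The work goes in short steps, Python scripts to look and compute and a tool call to move; the robot and the scene stay as the last step left them, time stands still between calls to the robot, and variables do not carry over. Pictures are saved under pics/ and viewed, at most 10 in all, crops included, and the job is handed in when it is done.

Besides the shell and the picture viewer there is one more tool, called after "Request:" in YAML: its name, and indented under it one key for each argument. drive_tool: Moves the arm, as the interface text tells. Shifts and turns lie within -1 to 1; 1 stands for 0.3 m of shift or 120 degrees of turn. Its arguments: {"type":"object","properties":{"plan":{"type":"array","items":{"type":"object","properties":{"x":{"type":"number"},"y":{"type":"number"},"z":{"type":"number"},"rx":{"type":"number"},"ry":{"type":"number"},"rz":{"type":"number"}}}},"gripper":{"type":"number"},"force":{"type":"number"}},"required":["plan"]}

```bash
mkdir -p pics; ls; cat > h.py <<'E'
import numpy as np, cv2
from cell import *
def snap(n,f):
    m=camera_model(n); p,d=get_image(n); cv2.imwrite(f'pics/{f}.png',p[:,:,::-1]); np.savez(f'pics/{f}.npz',p=p,d=d,K=m['mtx'],t=m['xyz'],R=m['rotation'])
def load(f): return np.load(f'pics/{f}.npz')
def R(z):
    r=np.array(z['R'],float)
    return r
def cloud(z):
    d=z['d'];v,u=np.mgrid[:480,:640];K=z['K']
    c=np.stack([(u-K[0,2])/K[0,0]*d,(v-K[1,2])/K[1,1]*d,d],-1)
    return c@R(z).T+z['t']
def ray(z,u,v,h):
    r=R(z)@np.linalg.inv(z['K'])@[u,v,1]; return z['t']+r*(h-z['t'][2])/r[2]
E
python3 - <<'E'
from h import *
print(get_state())
for n in('scene','top'): snap(n,n+'0'); m=camera_model(n); print(n,m)
E
```

```text
pics
{'t': 0.0, 'joint_positions': array([-1.28449314,  0.59209491,  0.04828371,  1.60983783, -0.03333278,
        0.94269018, -0.03369916]), 'joint_velocities': array([-1.19339070e-03,  1.12830723e-03, -1.66014560e-04,  9.35572186e-04,
       -3.19448669e-05, -5.69826188e-04, -6.62119608e-04]), 'tau': array([ 2.04339872e-04, -5.48692024e+01,  1.54580500e+00, -1.98125035e+01,
        9.22711508e-03,  8.67160183e-03,  1.30315283e-05]), 'tool_pos': array([0.2684678 , 0.67261262, 0.24915212]), 'ee_rot': array([-1.65954166e-04,  1.88725283e-01,  9.82029291e-01, -1.10032060e-03]), 'force': array([-0.11912234,  1.08671478,  0.42162598]), 'torque': array([-0.01534196,  0.00323063, -0.01230426]), 'finger_force': 0.0, 'width': 0.08527897908333676}
scene {'mtx': array([[482.64260035,   0.        , 328.32113401],
       [  0.        , 482.64260035, 241.4493234 ],
       [  0.        ,   0.        ,   1.        ]]), 'xyz': array([-0.00749129,  0.59442761,  0.56897012]), 'rotation': array([ 0.17784655, -0.33651835,  0.81669715, -0.4337416 ])}
top {'mtx': array([[525.78804332,   0.        , 319.24036394],
       [  0.        , 525.78804332, 246.85157107],
       [  0.        ,   0.        ,   1.        ]]), 'xyz': array([0.3803396 , 0.08798994, 0.95207886]), 'rotation': array([ 0.04722305, -0.70010492,  0.7108421 , -0.04823473])}
```

View pics/scene0.png

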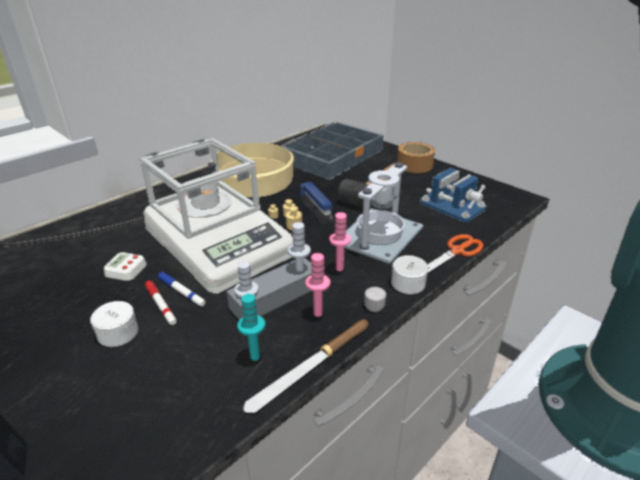

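View pics/top0.png

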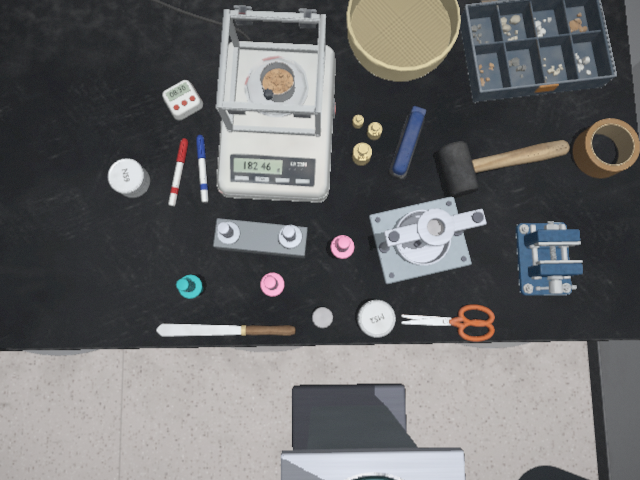

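The scene view shows grey pins in the block at (299,240) and (244,280), pink look-alikes at (340,240) and (318,285), and a teal one at (251,325). In the top view the block pins are at (290,236) and (228,232), the pinks at (342,246) and (272,285), and the teal at (189,287). The stand's cap is at about (434,227). The long pin should be whichever block pin is 132 mm tall, so I'll check heights by depth.

```bash
cat >> h.py <<'E'
from scipy.spatial.transform import Rotation as Ro
def R(z): return Ro.from_quat(z['R'],scalar_first=True).as_matrix()
E
python3 - <<'E'
from h import *
z=load('top0');c=cloud(z);s=load('scene0');cs=cloud(s)
np.set_printoptions(precision=4,suppress=True)
for n,(u,v) in dict(R=(290,236),L=(228,232),p1=(342,246),p2=(272,285),teal=(189,287)).items():
    w=c[v-16:v+17,u-16:u+17].reshape(-1,3);w=w[np.isfinite(w).all(1)]
    h=np.percentile(w[:,2],99);t=w[w[:,2]>h-.008]; print(n,h,t.mean(0),len(t))
# rack top
w=c[205:270,205:320].reshape(-1,3);t=w[abs(w[:,2]-.04)<.006];r=cv2.minAreaRect((t[:,:2]*1000).astype(np.float32));print('rack',r)
w=c[190:285,365:490].reshape(-1,3);
for lo,hi in((.132,.15),(.004,.016)):
    t=w[(w[:,2]>lo)&(w[:,2]<hi)];print('stand',lo,len(t),cv2.minAreaRect((t[:,:2]*1000).astype(np.float32)))
for n,(u,v) in dict(R=(299,240),L=(244,280)).items():
    w=cs[v-25:v+20,u-16:u+17].reshape(-1,3);print(n,'scene z max',np.percentile(w[:,2],99.5))
for n,(u,v) in dict(R=(290,236),L=(228,232)).items(): print(n,ray(z,u,v,.132),ray(z,u,v,.1))
crop=cv2.resize(z['p'][180:300,190:500][:,:,::-1],None,fx=2.5,fy=2.5,interpolation=cv2.INTER_CUBIC)
cv2.imwrite('pics/crop1.png',crop)
E
```

```text
R 0.13349740343232425 [0.5158 0.1336 0.1444] 126
L 0.10168865149349496 [0.5281 0.2402 0.1138] 120
p1 0.12415713388133022 [0.4948 0.0488 0.1614] 125
p2 0.12419727420242321 [0.4382 0.164  0.1353] 122
teal 0.12456936691687126 [0.4344 0.2912 0.1651] 134
rack ((525.01416015625, 189.19229125976562), (160.4697265625, 50.955387115478516), 83.39649200439453)
stand 0.132 1963 ((520.3583374023438, -96.95610809326172), (59.14912033081055, 160.29917907714844), 24.535356521606445)
stand 0.004 3951 ((525.3168334960938, -110.44837951660156), (222.9579620361328, 171.43374633789062), 89.84684753417969)
R scene z max 0.13262736163622973
L scene z max 0.12274525240452759
R [0.5098 0.1318 0.132 ] [0.5148 0.1336 0.1   ]
L [0.5177 0.2297 0.132 ] [0.523  0.2353 0.1   ]
```

View pics/crop1.png

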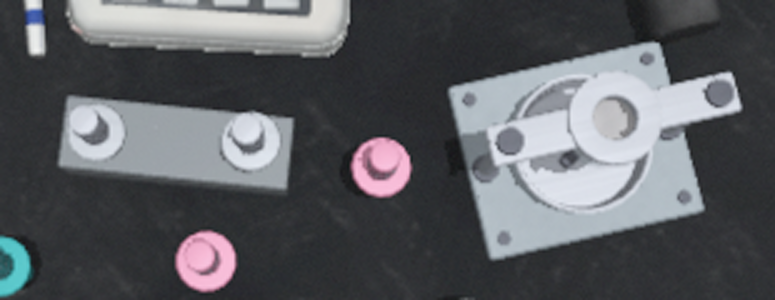

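The right block pin measures 133 mm tall and the left one 101 mm, so the long pin is R at (290,236), and the crop confirms it's grey and in the block. The hole sits at crop (615,118), which is top-view pixel (436,227). Next: locate the hole and work out the first move.

```bash
python3 - <<'E'
from h import *
np.set_printoptions(precision=4,suppress=True)
z=load('top0');c=cloud(z)
print('hole ray',ray(z,436,227.2,.14))
w=c[195:260,380:495];m=((w[...,2]>.134)&(w[...,2]<.146)).astype(np.uint8)
dt=cv2.distanceTransform(cv2.morphologyEx(m,cv2.MORPH_CLOSE,np.ones((19,19))),cv2.DIST_L2,5)
v,u=np.unravel_index(dt.argmax(),dt.shape);print('cap px',u+380,v+195,ray(z,u+380,v+195,.14),dt.max())
s=load('scene0');print('scene hole',ray(s,383,178,.14))
b=c[0:205,210:345].reshape(-1,3);print('balance maxz',np.percentile(b[:,2],99),'min x of z>.03',np.percentile(b[b[:,2]>.03][:,0],1))
st=get_state();T=Ro.from_quat(st['ee_rot'],scalar_first=True).as_matrix();print(T)
print(T.T@(np.array([.5187,.1346,.25])-st['tool_pos'])/.3)
E
```

```text
hole ray [ 0.519  -0.0974  0.14  ]
cap px 436 227 [ 0.5193 -0.0974  0.14  ] 18.199997
scene hole [ 0.5189 -0.0904  0.14  ]
balance maxz 0.17530544319004696 min x of z>.03 0.6003908412766508
[[-0.9288  0.3707 -0.0007]
 [ 0.3707  0.9288 -0.0019]
 [-0.0001 -0.002  -1.    ]]
[-1.4393 -1.3567  0.0004]
```

Request:
drive_tool:
  plan:
    - {"x": -0.12, "y": -0.113}
    - {"x": -0.12, "y": -0.113}
    - {"x": -0.12, "y": -0.113}
    - {"x": -0.12, "y": -0.113}
    - {"x": -0.12, "y": -0.113}
    - {"x": -0.12, "y": -0.113}
    - {"x": -0.12, "y": -0.113}
    - {"x": -0.12, "y": -0.113}
  gripper: 0.65
  force: 70

```text
validation failed for argument at $.pl...
```

Request:
drive_tool:
  plan:
    - {"x": -0.12, "y": -0.113}
    - {"x": -0.12, "y": -0.113}
    - {"x": -0.12, "y": -0.113}
    - {"x": -0.12, "y": -0.113}
    - {}

```text
validation failed for argument at $.pl...
```

```bash
python3 - <<'E'
from h import *
np.set_printoptions(precision=4,suppress=True)
st=get_state();print(st['t'],st['tool_pos'],st['ee_rot'],st['joint_positions'],st['width'])
snap('wrist','w1');z=load('w1');c=cloud(z);print(z['t'])
m=(c[...,2]>.122)&(c[...,2]<.142)&(abs(c[...,0]-.519)<.05)&(abs(c[...,1]-.135)<.05)&(z['d']>0)
p=c[m];print('handle top',len(p),p.mean(0),(p.min(0)+p.max(0))/2, np.ptp(p,axis=0))
m=(c[...,2]>.128)&(c[...,2]<.15)&(np.hypot(c[...,0]-.519,c[...,1]+.097)<.06)&(z['d']>0);print(m.sum())
T=Ro.from_quat(st['ee_rot'],scalar_first=True).as_matrix()
print('delta', T.T@(np.r_[p.mean(0)[:2],.112]-st['tool_pos'])/.3)
E
```

```text
0.1 [0.2685 0.6727 0.2492] [-0.0001  0.1887  0.982  -0.001 ] [-1.2845  0.592   0.0483  1.6097 -0.0333  0.9427 -0.0337] 0.0855707919876836
[0.1907 0.7028 0.373 ]<stdin>:6: RuntimeWarning: Mean of empty slice.
  ret = um.true_divide(
Traceback (most recent call last):
ValueError: zero-size array to reduction operation minimum which has no identity
```

View pics/w1.png

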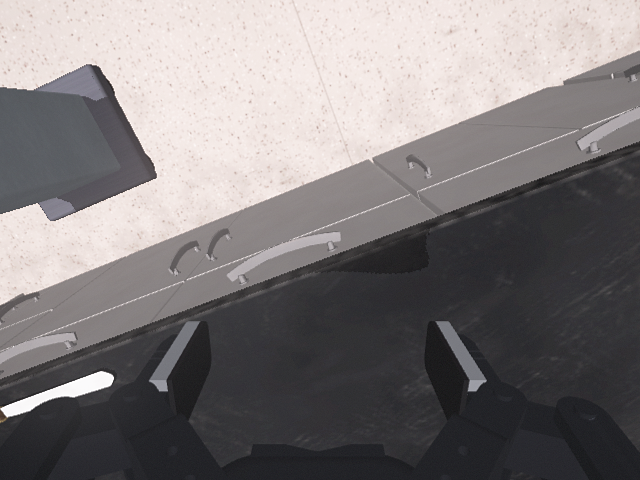

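Both moves were refused: the arm is still at the start, and the wrist view shows only the bench edge and open fingers. I'll write all six numbers in each row.

Request:
drive_tool:
  plan:
    - {"x": -0.12, "y": -0.113, "z": 0, "rx": 0, "ry": 0, "rz": 0}
    - {"x": -0.12, "y": -0.113, "z": 0, "rx": 0, "ry": 0, "rz": 0}
    - {"x": -0.12, "y": -0.113, "z": 0, "rx": 0, "ry": 0, "rz": 0}
    - {"x": -0.12, "y": -0.113, "z": 0, "rx": 0, "ry": 0, "rz": 0}
    - {"x": -0.12, "y": -0.113, "z": 0, "rx": 0, "ry": 0, "rz": 0}
    - {"x": -0.12, "y": -0.113, "z": 0, "rx": 0, "ry": 0, "rz": 0}
  gripper: 0.65
  force: 70

```text
t: 0.75
tool_pos: [0.3945, 0.4024, 0.2502]
ee_rot: [0.0, 0.189, 0.982, -0.0]
force: [0.1, -0.3, 0.2]
width: 0.0554
finger_force: 0.0
```

Request:
drive_tool:
  plan:
    - {"x": -0.12, "y": -0.113, "z": 0, "rx": 0, "ry": 0, "rz": 0}
    - {"x": -0.12, "y": -0.113, "z": 0, "rx": 0, "ry": 0, "rz": 0}
    - {"x": -0.12, "y": -0.113, "z": 0, "rx": 0, "ry": 0, "rz": 0}
    - {"x": -0.12, "y": -0.113, "z": 0, "rx": 0, "ry": 0, "rz": 0}
    - {"x": -0.12, "y": -0.113, "z": 0, "rx": 0, "ry": 0, "rz": 0}
    - {"x": -0.1, "y": -0.1, "z": 0, "rx": 0, "ry": 0, "rz": 0}
    - {"x": 0, "y": 0, "z": 0, "rx": 0, "ry": 0, "rz": 0}

```text
t: 1.45
tool_pos: [0.5175, 0.1333, 0.2505]
ee_rot: [0.001, 0.195, 0.981, -0.002]
force: [-0.2, -0.0, -0.5]
width: 0.0557
finger_force: 0.0
```

```bash
cat > look.py <<'E'
from h import *
np.set_printoptions(precision=4,suppress=True)
st=get_state();print(st['t'],st['tool_pos'],st['ee_rot'],st['joint_positions'],st['width'])
snap('wrist','w2');z=load('w2');c=cloud(z);print(z['t'])
m=(c[...,2]>.122)&(c[...,2]<.142)&(abs(c[...,0]-.519)<.05)&(abs(c[...,1]-.135)<.05)&(z['d']>0)
p=c[m];print('handle top',len(p),p.mean(0),(p.min(0)+p.max(0))/2, np.ptp(p,axis=0))
T=Ro.from_quat(st['ee_rot'],scalar_first=True).as_matrix()
print('delta', T.T@(np.r_[p.mean(0)[:2],.112]-st['tool_pos'])/.3)
E
python3 look.py
```

```text
1.45 [0.5175 0.1333 0.2505] [ 0.0012  0.1947  0.9809 -0.0017] [-0.4385  0.3542  0.1278  2.0425 -0.0591  0.748   0.9037] 0.05565268253707639
[0.4398 0.1646 0.3739]
handle top 701 [0.5168 0.1347 0.1312] [0.518  0.1343 0.1281] [0.0194 0.0195 0.0122]
delta [0.0053 0.0047 0.4615]
```

View pics/w2.png

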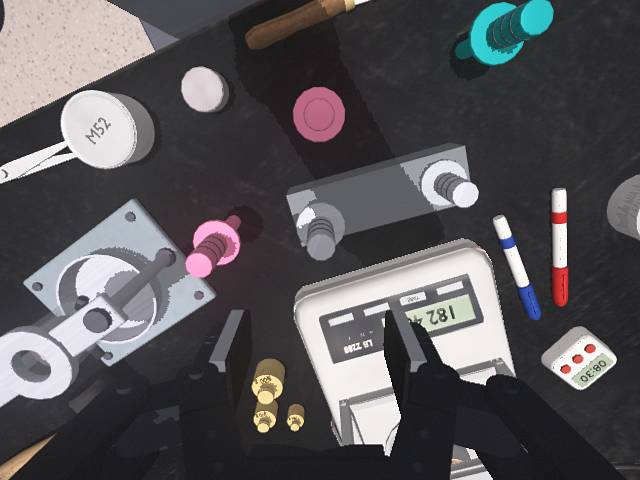

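The wrist view shows the long pin's handle at (321,240), centred between the fingers and clear of the pink pins at (208,250) and (319,114). The correction is 1.5 mm, so I'll descend.

Request:
drive_tool:
  plan:
    - {"x": 0.006, "y": 0.004, "z": 0.12, "rx": 0, "ry": 0, "rz": 0}
    - {"x": 0, "y": 0, "z": 0.12, "rx": 0, "ry": 0, "rz": 0}
    - {"x": 0, "y": 0, "z": 0.12, "rx": 0, "ry": 0, "rz": 0}
    - {"x": 0, "y": 0, "z": 0.07, "rx": 0, "ry": 0, "rz": 0}
    - {"x": 0, "y": 0, "z": 0.03, "rx": 0, "ry": 0, "rz": 0}
    - {"x": 0, "y": 0, "z": 0, "rx": 0, "ry": 0, "rz": 0}

```text
t: 2.1
tool_pos: [0.5128, 0.1441, 0.1113]
ee_rot: [-0.001, 0.188, 0.982, -0.0]
force: [-0.2, 0.6, 0.3]
width: 0.0555
finger_force: 0.0
```

Request:
drive_tool:
  plan:
    - {"x": 0, "y": 0, "z": 0, "rx": 0, "ry": 0, "rz": 0}
    - {"x": 0, "y": 0, "z": 0, "rx": 0, "ry": 0, "rz": 0}
    - {"x": 0, "y": 0, "z": 0, "rx": 0, "ry": 0, "rz": 0}
    - {"x": 0, "y": 0, "z": 0, "rx": 0, "ry": 0, "rz": 0}
    - {"x": 0, "y": 0, "z": 0, "rx": 0, "ry": 0, "rz": 0}
  gripper: 0
  force: 70

```text
t: 2.6
tool_pos: [0.5138, 0.1411, 0.1138]
ee_rot: [0.0, 0.189, 0.982, -0.001]
force: [-1.2, -2.8, 6.5]
width: 0.0183
finger_force: 67.7
```

```bash
python3 - <<'E'
from h import *
z=load('w2');print(ray(z,30,365,.14));print({k:v for k,v in get_state().items() if k in('t','tool_pos','ee_rot','force','width','finger_force')})
E
```

```text
[ 0.51894437 -0.09728088  0.14      ]
{'t': 2.6, 'tool_pos': array([0.51377644, 0.14111493, 0.1137537 ]), 'ee_rot': array([ 1.91041416e-04,  1.89445872e-01,  9.81890810e-01, -8.14529412e-04]), 'force': array([-1.1665237 , -2.76826321,  6.51489225]), 'finger_force': 67.68179297447205, 'width': 0.018348546988227618}
```

The arm hadn't settled before the descent, so the grip is about 6 mm off centre with some side load. I'll open, re-centre and regrip.

Request:
drive_tool:
  plan:
    - {"x": 0, "y": 0, "z": 0, "rx": 0, "ry": 0, "rz": 0}
    - {"x": 0, "y": 0, "z": 0, "rx": 0, "ry": 0, "rz": 0}
    - {"x": 0, "y": 0, "z": 0, "rx": 0, "ry": 0, "rz": 0}
    - {"x": -0.024, "y": -0.024, "z": 0, "rx": 0, "ry": 0, "rz": 0}
    - {"x": 0, "y": 0, "z": 0, "rx": 0, "ry": 0, "rz": 0}
    - {"x": 0, "y": 0, "z": 0, "rx": 0, "ry": 0, "rz": 0}
    - {"x": 0, "y": 0, "z": 0, "rx": 0, "ry": 0, "rz": 0}
  gripper: 0.6

```text
t: 3.3
tool_pos: [0.5179, 0.1336, 0.1122]
ee_rot: [-0.0, 0.189, 0.982, -0.0]
force: [0.1, 0.1, -0.2]
width: 0.0512
finger_force: 0.0
```

```bash
sed -i "s/'w2'/'w3'/g" look.py; python3 look.py
```

```text
3.3 [0.5179 0.1336 0.1122] [-0.0001  0.1889  0.982  -0.    ] [-0.3939  0.5664  0.0772  2.1362 -0.097   0.4423  0.9497] 0.05123666780357999
[0.44   0.1635 0.236 ]
handle top 7129 [0.5134 0.1353 0.1316] [0.5121 0.1353 0.132 ] [0.0511 0.0992 0.02  ]
delta [ 0.0159 -0.0003  0.0008]
```

Request:
drive_tool:
  plan:
    - {"x": 0, "y": 0, "z": 0, "rx": 0, "ry": 0, "rz": 0}
    - {"x": 0, "y": 0, "z": 0, "rx": 0, "ry": 0, "rz": 0}
    - {"x": 0, "y": 0, "z": 0, "rx": 0, "ry": 0, "rz": 0}
    - {"x": 0, "y": 0, "z": 0, "rx": 0, "ry": 0, "rz": 0}
    - {"x": 0, "y": 0, "z": 0, "rx": 0, "ry": 0, "rz": 0}
    - {"x": 0, "y": 0, "z": 0, "rx": 0, "ry": 0, "rz": 0}
  gripper: 0
  force: 80

```text
t: 3.95
tool_pos: [0.5181, 0.1341, 0.1125]
ee_rot: [0.0, 0.189, 0.982, 0.0]
force: [-0.1, 1.6, 2.1]
width: 0.0186
finger_force: 77.9
```

Request:
drive_tool:
  plan:
    - {"x": 0, "y": 0, "z": -0.05, "rx": 0, "ry": 0, "rz": 0}
    - {"x": 0, "y": 0, "z": -0.08, "rx": 0, "ry": 0, "rz": 0}
    - {"x": 0, "y": 0, "z": -0.1, "rx": 0, "ry": 0, "rz": 0}
    - {"x": 0, "y": 0, "z": -0.1, "rx": 0, "ry": 0, "rz": 0}
    - {"x": 0, "y": 0, "z": -0.1, "rx": 0, "ry": 0, "rz": 0}
    - {"x": 0, "y": 0, "z": -0.1, "rx": 0, "ry": 0, "rz": 0}
    - {"x": 0, "y": 0, "z": -0.05, "rx": 0, "ry": 0, "rz": 0}
    - {"x": 0, "y": 0, "z": 0, "rx": 0, "ry": 0, "rz": 0}

```text
t: 4.75
tool_pos: [0.5189, 0.1335, 0.2882]
ee_rot: [0.002, 0.189, 0.982, 0.001]
force: [0.8, -0.1, -0.9]
width: 0.0181
finger_force: 78.6
```

```bash
python3 - <<'E'
from h import *
snap('scene','s2');snap('top','t2')
E
```

```text
(no output)
```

View pics/s2.png

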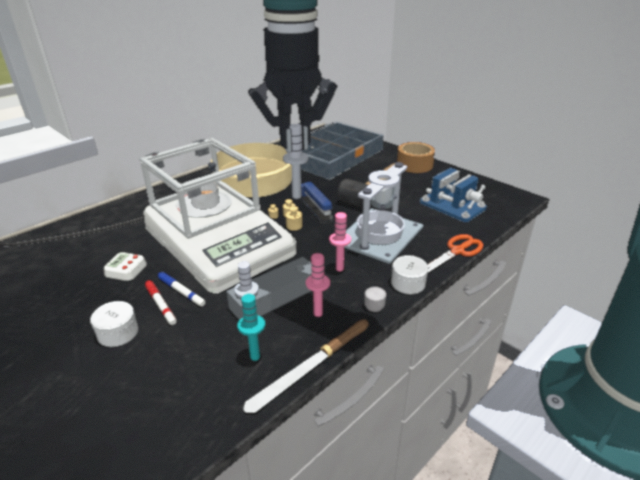

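The pin is held upright at (295,150) with its tip at (296,198), and the short pin is still in the block at (244,280). Now to carry it over the hole.

Request:
drive_tool:
  plan:
    - {"x": -0.03, "y": -0.075, "z": 0, "rx": 0, "ry": 0, "rz": 0}
    - {"x": -0.05, "y": -0.125, "z": 0, "rx": 0, "ry": 0, "rz": 0}
    - {"x": -0.05, "y": -0.13, "z": 0, "rx": 0, "ry": 0, "rz": 0}
    - {"x": -0.05, "y": -0.13, "z": 0, "rx": 0, "ry": 0, "rz": 0}
    - {"x": -0.05, "y": -0.125, "z": 0, "rx": 0, "ry": 0, "rz": 0}
    - {"x": -0.035, "y": -0.085, "z": 0, "rx": 0, "ry": 0, "rz": 0}
    - {"x": -0.02, "y": -0.045, "z": 0, "rx": 0, "ry": 0, "rz": 0}
    - {"x": 0, "y": 0, "z": 0, "rx": 0, "ry": 0, "rz": 0}

```text
t: 5.65
tool_pos: [0.5162, -0.1003, 0.2845]
ee_rot: [-0.002, 0.191, 0.982, -0.001]
force: [0.0, -0.3, -1.5]
width: 0.0182
finger_force: 78.5
```

Request:
drive_tool:
  plan:
    - {"x": 0, "y": 0, "z": 0, "rx": 0, "ry": 0, "rz": 0}
    - {"x": 0, "y": 0, "z": 0, "rx": 0, "ry": 0, "rz": 0}
    - {"x": 0, "y": 0, "z": 0.06, "rx": 0, "ry": 0, "rz": 0}
    - {"x": 0, "y": 0, "z": 0.02, "rx": 0, "ry": 0, "rz": 0}
    - {"x": 0, "y": 0, "z": 0, "rx": 0, "ry": 0, "rz": 0}
    - {"x": 0, "y": 0, "z": 0, "rx": 0, "ry": 0, "rz": 0}
    - {"x": 0, "y": 0, "z": 0, "rx": 0, "ry": 0, "rz": 0}

```text
t: 6.35
tool_pos: [0.5182, -0.097, 0.2629]
ee_rot: [0.001, 0.189, 0.982, 0.0]
force: [0.6, -0.4, 0.0]
width: 0.0183
finger_force: 78.5
```

```bash
python3 - <<'E'
from h import *
np.set_printoptions(precision=4,suppress=True)
snap('scene','s3');snap('wrist','w4');st=get_state();print(st['t'],st['tool_pos'],st['ee_rot'],st['joint_positions'],st['force'])
a=load('s3')['p'][60:260,280:480];b=load('w4')['p']
cv2.imwrite('pics/c3.png',np.hstack([cv2.resize(a,(400,400),interpolation=2),cv2.resize(b,(400,300))[:,:] if 0 else cv2.copyMakeBorder(cv2.resize(b,(400,300)),0,100,0,0,0)])[:,:,::-1])
s=load('s3');c=cloud(s);m=(np.hypot(c[...,0]-st['tool_pos'][0],c[...,1]-st['tool_pos'][1])<.04)&(c[...,2]>.15)&(c[...,2]<.21)
for lo in np.arange(.15,.21,.01):
    k=m&(c[...,2]>=lo)&(c[...,2]<lo+.01); 
    if k.sum()>3: print(round(lo,3),k.sum(),c[k].mean(0))
E
```

```text
6.45 [ 0.5181 -0.0973  0.2629] [0.0006 0.1887 0.982  0.0001] [-0.0578  0.3313  0.2006  2.0478 -0.0934  0.7696  1.3904] [ 0.1291  0.2066 -1.7996]
0.16 29 [ 0.5172 -0.0917  0.1656]
0.17 35 [ 0.517  -0.0919  0.1751]
0.18 32 [ 0.5171 -0.0918  0.1848]
0.19 37 [ 0.5164 -0.0914  0.1949]
0.2 34 [ 0.5166 -0.0924  0.2046]
```

View pics/c3.png

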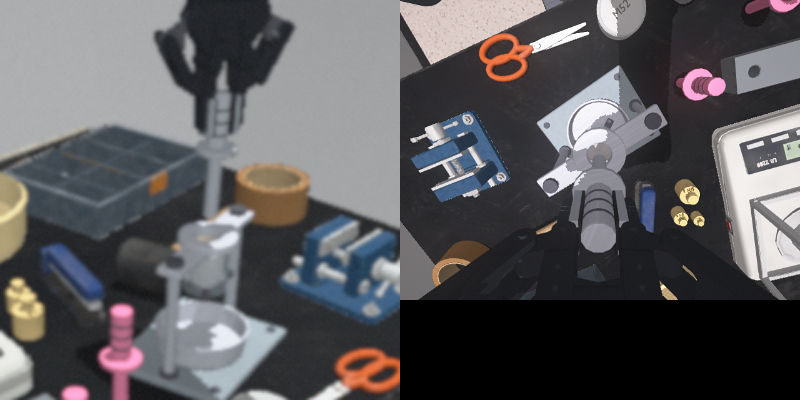

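The crops show the pin vertical with its tip at crop (212,218), directly over the cap hole at about (211,232). I'll lower it gently, watching the force.

Request:
drive_tool:
  plan:
    - {"x": 0, "y": 0, "z": 0.03, "rx": 0, "ry": 0, "rz": 0}
    - {"x": 0, "y": 0, "z": 0.03, "rx": 0, "ry": 0, "rz": 0}
    - {"x": 0, "y": 0, "z": 0.02, "rx": 0, "ry": 0, "rz": 0}
    - {"x": 0, "y": 0, "z": 0.015, "rx": 0, "ry": 0, "rz": 0}
    - {"x": 0, "y": 0, "z": 0.015, "rx": 0, "ry": 0, "rz": 0}
    - {"x": 0, "y": 0, "z": 0, "rx": 0, "ry": 0, "rz": 0}
    - {"x": 0, "y": 0, "z": 0, "rx": 0, "ry": 0, "rz": 0}

```text
t: 7.15
tool_pos: [0.5178, -0.0973, 0.2293]
ee_rot: [-0.0, 0.189, 0.982, -0.0]
force: [0.2, -0.3, -2.2]
width: 0.0184
finger_force: 78.5
```

The tip is in the hole with no contact, so I'll press on slowly.

Request:
drive_tool:
  plan:
    - {"x": 0, "y": 0, "z": 0.02, "rx": 0, "ry": 0, "rz": 0}
    - {"x": 0, "y": 0, "z": 0.015, "rx": 0, "ry": 0, "rz": 0}
    - {"x": 0, "y": 0, "z": 0.015, "rx": 0, "ry": 0, "rz": 0}
    - {"x": 0, "y": 0, "z": 0.015, "rx": 0, "ry": 0, "rz": 0}
    - {"x": 0, "y": 0, "z": 0.015, "rx": 0, "ry": 0, "rz": 0}
    - {"x": 0, "y": 0, "z": 0.015, "rx": 0, "ry": 0, "rz": 0}
    - {"x": 0, "y": 0, "z": 0.015, "rx": 0, "ry": 0, "rz": 0}
    - {"x": 0, "y": 0, "z": 0, "rx": 0, "ry": 0, "rz": 0}

```text
t: 7.95
tool_pos: [0.5194, -0.0971, 0.197]
ee_rot: [0.002, 0.189, 0.982, 0.0]
force: [0.8, 0.4, 0.7]
width: 0.0181
finger_force: 79.0
```

Request:
drive_tool:
  plan:
    - {"x": 0, "y": 0, "z": 0.015, "rx": 0, "ry": 0, "rz": 0}
    - {"x": 0, "y": 0, "z": 0.015, "rx": 0, "ry": 0, "rz": 0}
    - {"x": 0, "y": 0, "z": 0.01, "rx": 0, "ry": 0, "rz": 0}
    - {"x": 0, "y": 0, "z": 0.01, "rx": 0, "ry": 0, "rz": 0}
    - {"x": 0, "y": 0, "z": 0, "rx": 0, "ry": 0, "rz": 0}
    - {"x": 0, "y": 0, "z": 0, "rx": 0, "ry": 0, "rz": 0}

```text
t: 8.55
tool_pos: [0.5175, -0.0973, 0.1809]
ee_rot: [-0.0, 0.189, 0.982, -0.0]
force: [-1.0, -0.8, -1.1]
width: 0.018
finger_force: 78.8
```

Request:
drive_tool:
  plan:
    - {"x": 0, "y": 0, "z": 0.005, "rx": 0, "ry": 0, "rz": 0}
    - {"x": 0, "y": 0, "z": 0.005, "rx": 0, "ry": 0, "rz": 0}
    - {"x": 0, "y": 0, "z": 0.005, "rx": 0, "ry": 0, "rz": 0}
    - {"x": 0, "y": 0, "z": 0.003, "rx": 0, "ry": 0, "rz": 0}
    - {"x": 0, "y": 0, "z": 0, "rx": 0, "ry": 0, "rz": 0}
    - {"x": 0, "y": 0, "z": 0, "rx": 0, "ry": 0, "rz": 0}

```text
t: 9.15
tool_pos: [0.5179, -0.0973, 0.1766]
ee_rot: [0.0, 0.189, 0.982, 0.0]
force: [-1.2, -0.2, 5.4]
width: 0.0185
finger_force: 79.6
```

```bash
python3 - <<'E'
from h import *
snap('scene','s4');st=get_state();print(st['t'],st['tool_pos'],st['force'])
cv2.imwrite('pics/c4.png',cv2.resize(load('s4')['p'][100:280,300:500][:,:,::-1],None,fx=3,fy=3,interpolation=2))
E
```

```text
9.2 [ 0.51790046 -0.09728965  0.17654867] [-1.60752985  1.13503493  5.33495705]
```

View pics/c4.png

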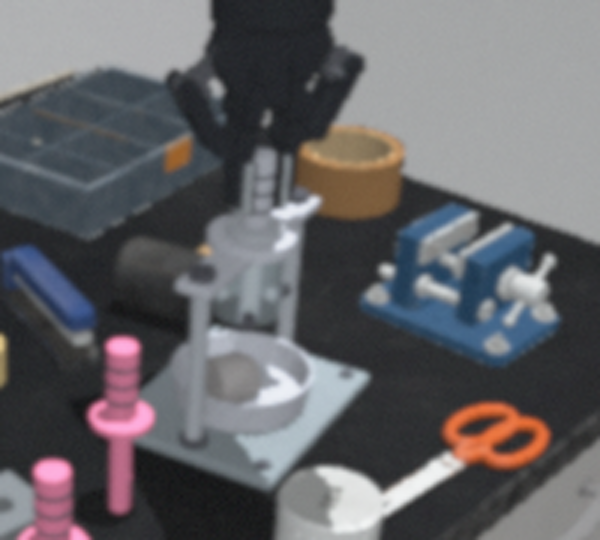

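The plug lies in the dish at crop (228,375), and the collar is on the cap at (250,232) with about 5 N of contact. I'll nudge down slightly more, release and go straight up.

Request:
drive_tool:
  plan:
    - {"x": 0, "y": 0, "z": 0.004, "rx": 0, "ry": 0, "rz": 0}
    - {"x": 0, "y": 0, "z": 0, "rx": 0, "ry": 0, "rz": 0}
    - {"x": 0, "y": 0, "z": 0, "rx": 0, "ry": 0, "rz": 0}

```text
t: 9.5
tool_pos: [0.518, -0.0972, 0.1765]
ee_rot: [0.0, 0.189, 0.982, 0.0]
force: [-3.5, 1.0, 14.5]
width: 0.0181
finger_force: 80.7
```

Request:
drive_tool:
  plan:
    - {"x": 0, "y": 0, "z": 0, "rx": 0, "ry": 0, "rz": 0}
    - {"x": 0, "y": 0, "z": 0, "rx": 0, "ry": 0, "rz": 0}
    - {"x": 0, "y": 0, "z": 0, "rx": 0, "ry": 0, "rz": 0}
    - {"x": 0, "y": 0, "z": 0, "rx": 0, "ry": 0, "rz": 0}
    - {"x": 0, "y": 0, "z": 0, "rx": 0, "ry": 0, "rz": 0}
    - {"x": 0, "y": 0, "z": 0, "rx": 0, "ry": 0, "rz": 0}
  gripper: 0.65

```text
t: 10.1
tool_pos: [0.5177, -0.0972, 0.1745]
ee_rot: [-0.0, 0.189, 0.982, -0.0]
force: [0.3, -0.5, 0.5]
width: 0.0553
finger_force: 0.0
```

Request:
drive_tool:
  plan:
    - {"x": 0, "y": 0, "z": -0.03, "rx": 0, "ry": 0, "rz": 0}
    - {"x": 0, "y": 0, "z": -0.06, "rx": 0, "ry": 0, "rz": 0}
    - {"x": 0, "y": 0, "z": -0.1, "rx": 0, "ry": 0, "rz": 0}
    - {"x": 0, "y": 0, "z": -0.1, "rx": 0, "ry": 0, "rz": 0}
    - {"x": 0, "y": 0, "z": -0.1, "rx": 0, "ry": 0, "rz": 0}
    - {"x": 0, "y": 0, "z": 0, "rx": 0, "ry": 0, "rz": 0}
    - {"x": 0, "y": 0, "z": 0, "rx": 0, "ry": 0, "rz": 0}
    - {"x": 0, "y": 0, "z": 0, "rx": 0, "ry": 0, "rz": 0}

```text
t: 10.9
tool_pos: [0.5169, -0.0971, 0.291]
ee_rot: [-0.001, 0.189, 0.982, -0.0]
force: [-0.1, 1.1, 0.2]
width: 0.0552
finger_force: 0.0
```

```bash
python3 - <<'E'
from h import *
snap('scene','s5');st=get_state();print(st['t'],st['tool_pos'],st['force'])
s=load('s5');c=cloud(s);w=c[(np.hypot(c[...,0]-.519,c[...,1]+.097)<.03)&(c[...,2]>.15)&(c[...,2]<.23)];print('pin top',np.percentile(w[:,2],99))
cv2.imwrite('pics/c5.png',cv2.resize(s['p'][100:340,200:460][:,:,::-1],None,fx=2.3,fy=2.3,interpolation=2))
E
```

```text
10.95 [ 0.5168185  -0.09704057  0.29072304] [-0.05198926 -0.06130754 -0.18765201]
pin top 0.19630581987741166
```

View pics/c5.png

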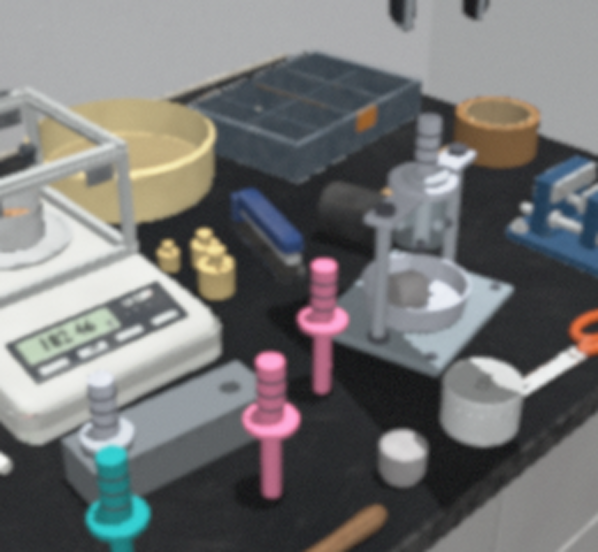

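The long pin stands in the hole with its top at 196 mm (collar seated). The plug is in the dish at (408,288), the short pin is in its block at (105,410), and the gripper is clear.

```bash
python3 -c "from cell import *;print(close_job())"
```

```text
the job is handed in; nothing more can be done
None
```

The job is handed in at about 11 s: the long pin stands in the cap hole with its collar seated, the plug lies in the dish, the short pin is still in its block, and the gripper is clear.

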